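Lock the radio shell in the bench jig

ROBOT

A 6-joint arm with a two-finger parallel gripper is mounted at the origin on the work surface. World frame = base frame: x ahead of the robot, y to its left, z up, the work surface at z = 0. Lengths are in mm, angles in rad, forces in N, time in s.
With the tool pointing down it reaches from about 350 to 725 mm from the base axis. Payload 6 kg.
Tool frame: the origin (TCP) lies midway between the tips of the shut fingers; the grasp point (between the pads) lies 19 mm behind it; z points along the fingers, y is the line along which they close (so a half turn about z gives the same grasp; the last joint's range is limited). The gripper opens to 85 mm and grips with 20 to 120 N. Pads are 22 mm wide; open, the fingers measure 114 mm over their backs; the gripper's body (76 mm by 85 mm) begins 54 mm behind the grasp point. The pads swing forward as they close: fully open they stand 13 mm farther back than shut.
Start: joints at [1.677, 0.04, 0.085, 0, -1.615, -0.334], TCP at [135.476, 584.483, 231.261] pointing down, gripper open.
Joint ranges: [-2.56, 2.56], [-1.29, 2.01], [-1.08, 1.49], [-3.29, 1.98], [-2.81, -0.18], [-2.99, 2.99]. Speed limits (rad/s): [2.57, 2.57, 3.01, 3.14, 3.14, 3.14].

INTERFACE

Orientations are given as a unit quaternion [x, y, z, w].
In Python, from station import arm, vision, job_done gives the robot as it stands.
- The arm moves only by the shell command python3 -m inch 'ROWS' [FORCE]. ROWS is JSON, a list of rows, each an object with "fingers": the opening, from 0 (shut) to 1 (fully open); "linear": the shift along the world's x, y, z in m, a list of three; "delta_rot": the turn, a rotation vector about the world's x, y, z in rad, a list of three. A call has 1 to 20 rows; each row is the pose to reach, as a shift and turn from the pose commanded when the call began; what a row does not reach only later rows make up. A row lasts 1/10 s, in which the tool goes at most 50 mm and 8.59 degrees, less where a joint would pass 70% of its speed; a pose out of reach is approached as far as the arm can. A call with a gripper value outside its range is refused whole. The fingers move at their own pace and stop on an object; FORCE is the grip in N (left out, the last holds). Time passes only in rows, so rows that repeat a pose let the fingers close. It gives the time, the measured TCP pose, the force, the opening and the grip force at its end, in the units of the state.
- arm.observe(): the state, without advancing time (a new reading comes with each control period).
- vision.read_camera(name): name is "scene" or "top"; returns a dict with "img" (384x512x3 uint8, red, green, blue), "fov_y" (degrees; the focal length in pixels is half the picture's height over the tangent of half this angle, whatever the lens; pixels are square), "cx", "cy" (the principal point, pixels), "rvec" (rotation vector, rad) and "tvec" (3), from world to camera coordinates, as OpenCV has them. Camera axes: x right, y down, z forward; pixel columns grow to the right and rows downward; lengths in mm; the calibration is good to about 2 mm. A picture is of the moment at which its call begins. There is no depth.
- job_done(): hands the job in; it is judged then, once.
The state is a dict: "time": time; "q": joint angles; "qvel": joint speeds; "effort": joint torques, N m; "tcp_pos": TCP position; "tcp_rot": TCP orientation; "wrist_force": force on the tool from outside, world axes, zero at the start; "torque": the same for the moment, N m; "finger_gap": finger opening in mm; "grip_force": force on a finger pad.
Only numpy, scipy, OpenCV 4.12 (cv2) and the standard library are available. Lean on these libraries where they do the work, as an engineer would, in place of code of your own. Each camera call takes 0.05 s, during which the arm holds its last target. There are 200 camera calls.

TASK

Push the white radio shell along the channel of the plywood jig with your fingertips until it is fully home against the end stop, then push the red latch lever over past its centre so that it snaps across and its steel bar bars the channel behind the shell. Do not pick anything up, keep the shell flat on the board, and leave the other things on the bench where they are.

Things in the scene. Friction and masses are not known exactly. Their poses are not given: they have to be found in the camera images.
- jig: Fixed plywood board 250 x 235 x 12 mm. Origin on the bench under the channel's middle; +x along the channel to the end stop (roughly away from the robot), +y to the latch's side, z up. Channel: two 8 mm aluminium rails along x, inner faces at y = -63 and +63 mm, x -110 to +95 mm, tops z 30 mm; end stop's face at x +95 mm, top z 40 mm; open at -x.
- shell: Loose white closed plastic radio shell, 110 (own x) x 120 (own y) x 46 mm high, 0.2 to 0.4 kg, grille slots and amber window flush in its top. Origin: centre of its underside. It lies on the board in the channel, aligned with the jig within 2 degrees, 3 mm play each side, 35 to 65 mm short of the stop. A push on the middle of its -x face slides it home.
- shell_home (a point): Point fixed on the jig, on top of its board (jig x +40, y 0, z 12 mm), where the shell's origin lies when the shell is fully home, touching the end stop. The shell must be within 5 mm of the stop for the latch bar to drop behind it; otherwise the bar lands on the shell's top.
- latch_hinge (a point): Point fixed on the jig, on the latch lever's hinge axis, at jig x -27, y +95, z 40 mm. The axis is parallel to the jig's x. On either side of the lever in x stands a dark steel cheek, 8 mm thick, 30 mm long in y (y +85 to +115 mm), top at z 52 mm; the gap between the two is 24 mm.
- handle_tip (a point): Centre of the round outer end of the lever's red handle, 85 mm from the hinge axis; the handle's outer 45 mm is 15 mm in diameter. Jig y, z of this point: open +140, +112 mm; at centre +95, +125 mm; latched +50, +112 mm. Jig x is always -27 mm. It rises 13 mm on its way to the centre, so push it inward and slightly upward along its arc; its surface is not slippery.
- latch (a joint): Lever angle, rad. 0 = open: handle leans 32 deg outward (jig +y), steel bar 26 deg inward. 0.56 = centre, handle upright. 1.12 = latched: handle leans 32 deg inward, bar (10 mm thick, 75 mm long) lies level across the channel at z 40 mm behind the shell. A spring drives it from centre to the nearer end: about 3 N at the tip leaves open, nothing at centre, then it snaps over and stays.
- screwdriver: Green-handled screwdriver, 170 mm long, lying loose on the bench on the jig's -y side. Origin under its middle, x along it. Leave it.
- pump: Black desoldering pump, a tube 22 mm in diameter and 180 mm long, lying loose on the bench on the jig's -y side beyond the screwdriver. Origin under its body, x along it. Leave it.
- jar: Empty glass jar with its steel cap on, 66 mm in diameter, 90 mm high, standing loose on the bench on the jig's +y side, farther along +x than the latch. Origin at the centre of its underside. Leave it.
- dial: Loose black dial knob, 32 mm in diameter, 16 mm high, on the bench beyond the end stop. Origin at the centre of its underside. Leave it.
- stand: Steel helping-arm stand, round foot 80 mm in diameter, cross arm 105 mm above the bench with two small clips, 140 mm over all in width and height, loose on the bench on the jig's -y side, farther along +x than the pump. Origin at the centre of its underside. Leave it.
There are look-alikes about, which are no part of the job. Of the things that look like the shell, the largest one is meant.

How it is judged (in metres and radians):
On the way, in this order (a step that is already met when the one before it is completed fails the run):
1. the shell is home against the end stop (within 5 mm) with the latch still open (x of shell in the frame of jig above 0.035 m and z of shell in the frame of jig between 0.008 and 0.016 m and angle between shell's own z axis and vertical below 0.05 rad and horizontal distance between shell and shell_home below 0.009 m and value of joint latch below 0.5 rad), for 0.2 s.
2. the latch has snapped over behind the shell (x of shell in the frame of jig above 0.035 m and z of shell in the frame of jig between 0.008 and 0.016 m and angle between shell's own z axis and vertical below 0.05 rad and horizontal distance between shell and shell_home below 0.009 m and value of joint latch above 1.02 rad), for 0.2 s.
At the end, for the whole second after the job is handed in: The shell lies flat on the board within 5 mm of the end stop and at rest, the latch lever is past 1.02 rad (latched), and the other things are within 30 mm of where they were (all of step 2 and linear speed of shell below 0.02 m/s and distance of each of screwdriver, pump, jar, dial, stand from where it was at the start of the episode below 0.03 m); the robot touches nothing.
It fails at once if the shell is lifted or tipped (z of shell in the frame of jig above 0.024 m or angle between shell's own z axis and vertical above 0.2 rad).
It fails at once if another thing on the bench is moved or carried by more than 30 mm (distance of any of screwdriver, pump, jar, dial, stand from where it was at the start of the episode above 0.03 m).
It fails at once if the jar or the stand is tipped over (angle between any of jar, stand's own z axis and vertical above 0.4 rad).
It also fails if it takes over 42 s, if anything falls off the work surface, if the arm or the gripper's body presses on something with over 40 N, if the wrist force passes 120 N, or if a joint passes its speed limit or range.

## Working session

There is one attempt and no reset: what is moved stays moved. The work goes in short steps, Python scripts to look and compute and a shell command to move; the robot and the scene stay as the last step left them, time stands still between calls to the robot, and variables do not carry over. Pictures are saved under pics/ and viewed, at most 10 in all, crops included, and the job is handed in when it is done.

```bash
mkdir -p pics; cat > h.py <<'E'
import numpy as np, cv2
from station import arm, vision, job_done
def cam(n):
    c=vision.read_camera(n); f=c['img'].shape[0]/2/np.tan(np.radians(c['fov_y'])/2)
    c['K']=np.array([[f,0,c['cx']],[0,f,c['cy']],[0,0,1.]]); c['R']=cv2.Rodrigues(np.array(c['rvec'],float))[0]; c['t']=np.array(c['tvec'],float).reshape(3); return c
def ray(c,p):
    d=c['R'].T@np.linalg.inv(c['K'])@np.array([p[0],p[1],1.]); return -c['R'].T@c['t'], d/np.linalg.norm(d)
def atz(c,p,z):
    o,d=ray(c,p); return o+d*(z-o[2])/d[2]
def tri(c1,p1,c2,p2):
    o1,d1=ray(c1,p1);o2,d2=ray(c2,p2)
    s=np.linalg.lstsq(np.c_[d1,-d2],o2-o1,rcond=None)[0]; a=o1+s[0]*d1;b=o2+s[1]*d2
    return (a+b)/2, np.linalg.norm(a-b)
def proj(c,X):
    p=cv2.projectPoints(np.array(X,float).reshape(-1,3),np.array(c['rvec'],float),c['t'],c['K'],None)[0]; return p.reshape(-1,2)
def save(c,name,box=None,s=1.5):
    im=c['img'][:,:,::-1]
    if box: im=im[box[1]:box[3],box[0]:box[2]]
    cv2.imwrite('pics/'+name,cv2.resize(im,None,fx=s,fy=s,interpolation=cv2.INTER_CUBIC))
E
python3 - <<'E'
from h import *
import pickle
for n in('scene','top'):
    c=cam(n); save(c,n+'0.png'); pickle.dump(c,open(n+'0.pkl','wb')); print(n,c['fov_y'],ray(c,(c['cx'],c['cy'])))
print(arm.observe())
E
```

```text
scene 45.1470917048047 (array([1292.47206926, -137.84997601,  676.44861262]), array([-0.76080591,  0.1945998 , -0.61911654]))
top 47.84305686671148 (array([ 502.50872945,   52.57437843, 1013.36118454]), array([ 0.11467905,  0.0050952 , -0.99338953]))
{'time': 0.1, 'q': array([ 1.67671436e+00,  4.07669989e-02,  8.39189155e-02, -3.62287787e-04,
       -1.61553724e+00, -3.33706821e-01]), 'qvel': array([ 0.00115275, -0.00227681,  0.00286711,  0.00253288,  0.00090515,
        0.00012222]), 'effort': array([-5.70325428e-03, -3.69341218e+01,  3.48282266e+01,  6.95175871e+00,
       -4.50837470e-03,  3.93200011e-06]), 'tcp_pos': array([135.36906187, 584.22217148, 230.38365984]), 'tcp_rot': array([ 9.93521616e-01, -1.13640371e-01, -3.37731898e-06,  8.14839450e-04]), 'wrist_force': array([-0.91338872, -0.40847746,  0.0466261 ]), 'torque': array([-0.03637095,  0.03763087, -0.0501313 ]), 'grip_force': 0.0, 'finger_gap': 85.31136234150384}
```

View pics/scene0.png

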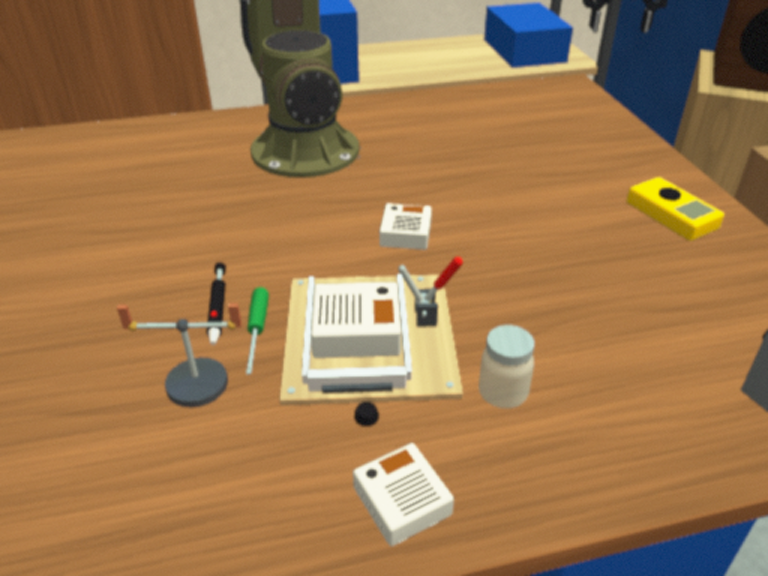

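View pics/top0.png

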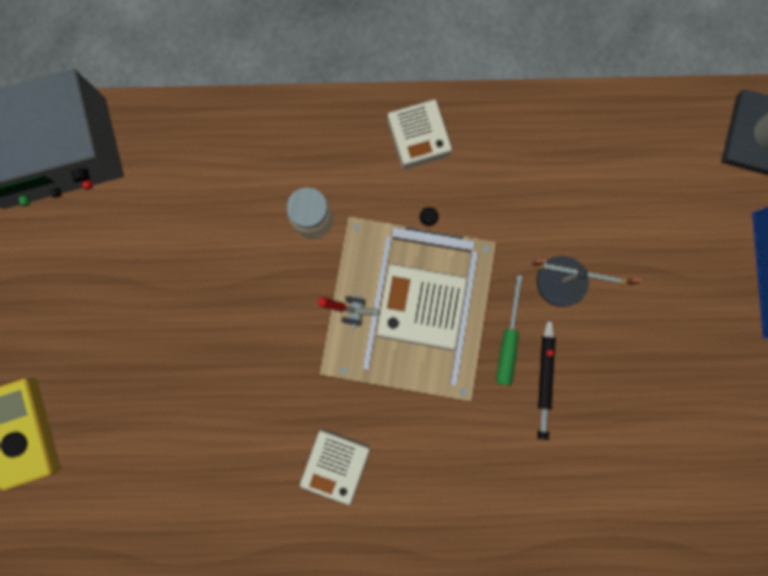

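Top view (768x576 scale): the shell is in the jig at (425,308), with look-alikes at (335,467) and (420,133), both smaller and outside the jig. The red handle tip is at (322,302) and the jar at (308,210). In the scene view the shell is at (357,318), look-alikes at (405,225) and (402,490), handle tip at (458,262). I choose the one in the jig, since it is the largest and lies in the channel. Next come close crops.

```bash
python3 - <<'E'
from h import *
import pickle
c=pickle.load(open('scene0.pkl','rb'));save(c,'sc.png',(180,165,320,275),5.5)
c=pickle.load(open('top0.pkl','rb'));save(c,'tc.png',(205,135,345,275),4.2)
E
```

```text
(no output)
```

View pics/sc.png

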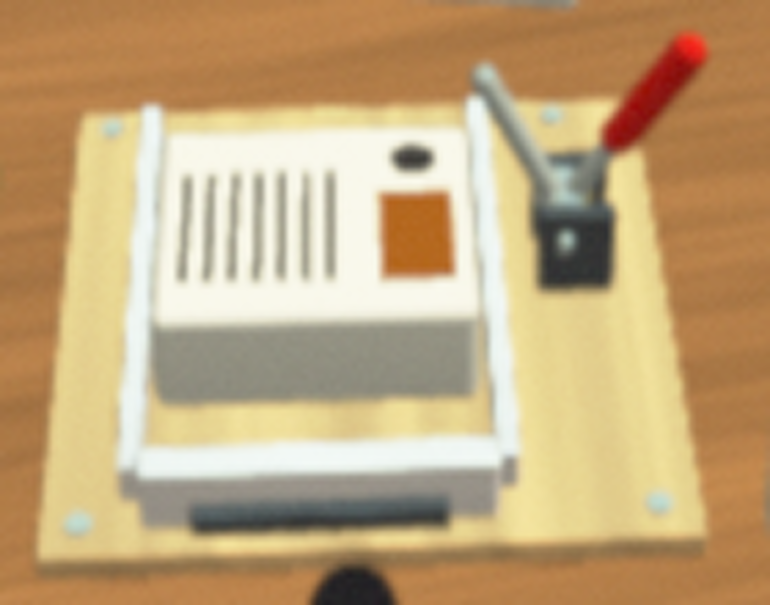

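View pics/tc.png

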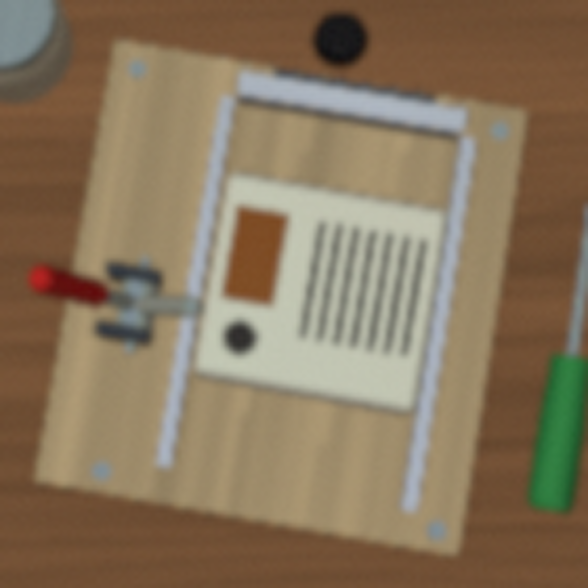

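The crops show the shell between the rails at (320,295) in the top crop. The stop inner edge runs (238,97)–(466,132) and the rail ends are at (164,466) and (410,511). The handle tip is at (41,280) top and (690,50) scene, with the lever open. Now triangulate and fit.

```bash
python3 - <<'E'
from h import *
import pickle
from scipy.optimize import least_squares
S=pickle.load(open('scene0.pkl','rb'));T=pickle.load(open('top0.pkl','rb'))
s=lambda p:(180+(p[0]+.5)/5.5-.5,165+(p[1]+.5)/5.5-.5)
t=lambda p:(205+(p[0]+.5)/4.2-.5,135+(p[1]+.5)/4.2-.5)
pts={'tip':((690,50),(41,280)),'railL':((476,98),(164,466)),'railR':((152,106),(410,511)),
'sh++':((474,320),(230,177)),'sh+-':((153,327),(445,211)),'sh--':((166,133),(411,411)),'sh-+':((465,128),(195,373)),
'scr1':((112,128),(436,530)),'scr2':((551,115),(101,471)),'scr3':((659,502),(137,68)),'scr4':((78,522),(500,131))}
W={}
for k,(a,b) in pts.items():
    W[k],e=tri(S,s(a),T,t(b)); print(k,W[k].round(1),round(e,1))
# jig pose fit x,y,yaw from image points at known jig coordinates
ob=[((-110,67,30),'railL'),((-110,-67,30),'railR'),((-27,140,112),'tip')]
J=lambda p,X:np.array([p[0],p[1],0])+np.array([[np.cos(p[2]),-np.sin(p[2]),0],[np.sin(p[2]),np.cos(p[2]),0],[0,0,1]])@np.array(X,float)
def res(p):
    r=[]
    for X,k in ob:
        w=J(p,X);r+=list(proj(S,w)[0]-s(pts[k][0]))+list(proj(T,w)[0]-t(pts[k][1]))
    r+=list(proj(T,J(p,(95,67,40)))[0]-t((240,98)))+list(proj(T,J(p,(95,-67,40)))[0]-t((466,132)))
    return np.array(r)
f=least_squares(res,[500,0,-.15]);p=f.x;print(p,np.degrees(p[2]),res(p).round(1))
inv=lambda w:J((0,0,-p[2]),np.array(w)-[p[0],p[1],0])
for k in W:print(k,inv(W[k]).round(1))
tz=[inv(atz(T,t(pts[k][1]),58)) for k in('sh++','sh+-','sh--','sh-+')];print(np.round(tz,1),np.mean(tz,0))
print(J(p,(-15,0,58)),J(p,(-27,140,112)),J(p,(-27,95,125)),J(p,(-27,50,112)),J(p,(-130,0,40)))
pickle.dump(p,open('jig.pkl','wb'))
E
```

```text
tip [580.2 133.3 112.7] 3.4
railL [486.1  75.9  29.6] 3.1
railR [459.8 -55.4  29.5] 3.5
sh++ [638.8  36.8  50.3] 4.7
sh+- [618.1 -77.   53. ] 4.3
sh-- [512.6 -55.3  56.1] 4.8
sh-+ [534.8  58.5  54.5] 2.5
scr1 [448.5 -71.4  12.1] 4.2
scr2 [483.6 110.2  12.4] 4.4
scr3 [706.8  87.2  12.7] 4.2
scr4 [ 667.3 -114.1   12.6] 3.5
[ 5.80692694e+02 -1.00537314e+01 -1.88172491e-01] -10.781489528002862 [ 0.7 -0.4  0.5  0.6  0.8 -0.1  0.8  0.   0.5  0.3  1.2  0.2 -2.4 -1.
  1.9  0.6]
tip [-27.3 140.8 112.7]
railL [-109.    66.8   29.6]
railR [-110.3  -67.1   29.5]
sh++ [48.4 56.9 50.3]
sh+- [ 49.2 -58.7  53. ]
sh-- [-58.5 -57.2  56.1]
sh-+ [-57.9  58.7  54.5]
scr1 [-118.4  -85.    12.1]
scr2 [-117.9  100.    12.4]
scr3 [105.7 119.1  12.7]
scr4 [104.5 -86.   12.6]
[[ 47.4  59.1  58. ]
 [ 48.5 -56.   58. ]
 [-58.5 -54.6  58. ]
 [-58.   59.9  58. ]] [-5.16263524  2.08734394 58.        ]
[565.95747839  -7.24777203  58.        ] [580.35825975 132.52567858 112.        ] [571.94038162  88.32003044 125.        ] [563.52250348  44.1143823  112.        ] [452.9874887  14.2645832  40.       ]
```

```bash
python3 -m inch '[{"fingers":0,"linear":[0.347,-0.576,-0.05],"delta_rot":[0,0,0.04]},{"fingers":0,"linear":[0.347,-0.576,-0.05],"delta_rot":[0,0,0.04]},{"fingers":0,"linear":[0.347,-0.576,-0.05],"delta_rot":[0,0,0.04]},{"fingers":0,"linear":[0.347,-0.576,-0.05],"delta_rot":[0,0,0.04]},{"fingers":0,"linear":[0.347,-0.576,-0.05],"delta_rot":[0,0,0.04]},{"fingers":0,"linear":[0.347,-0.576,-0.05],"delta_rot":[0,0,0.04]},{"fingers":0,"linear":[0.347,-0.576,-0.05],"delta_rot":[0,0,0.04]},{"fingers":0,"linear":[0.347,-0.576,-0.05],"delta_rot":[0,0,0.04]},{"fingers":0,"linear":[0.347,-0.576,-0.05],"delta_rot":[0,0,0.04]},{"fingers":0,"linear":[0.347,-0.576,-0.05],"delta_rot":[0,0,0.04]},{"fingers":0,"linear":[0.347,-0.576,-0.05],"delta_rot":[0,0,0.04]},{"fingers":0,"linear":[0.347,-0.576,-0.05],"delta_rot":[0,0,0.04]},{"fingers":0,"linear":[0.347,-0.576,-0.05],"delta_rot":[0,0,0.04]},{"fingers":0,"linear":[0.347,-0.576,-0.05],"delta_rot":[0,0,0.04]},{"fingers":0,"linear":[0.347,-0.576,-0.05],"delta_rot":[0,0,0.04]},{"fingers":0,"linear":[0.347,-0.576,-0.05],"delta_rot":[0,0,0.04]},{"fingers":0,"linear":[0.347,-0.576,-0.05],"delta_rot":[0,0,0.04]},{"fingers":0,"linear":[0.347,-0.576,-0.05],"delta_rot":[0,0,0.04]}]'
```

```text
time: 1.9
tcp_pos: [482.2, 9.4, 181.5]
tcp_rot: [0.996, -0.093, 0.0, -0.0]
wrist_force: [-0.1, 0.3, 0.5]
finger_gap: -0.2
grip_force: 0.0
```

```bash
python3 -m inch '[{"fingers":0,"linear":[0,0,-0.04],"delta_rot":[0,0,0]},{"fingers":0,"linear":[0,0,-0.08],"delta_rot":[0,0,0]},{"fingers":0,"linear":[0,0,-0.12],"delta_rot":[0,0,0]},{"fingers":0,"linear":[0,0,-0.148],"delta_rot":[0,0,0]},{"fingers":0,"linear":[0,0,-0.148],"delta_rot":[0,0,0]},{"fingers":0,"linear":[0,0,-0.148],"delta_rot":[0,0,0]}]'
python3 - <<'E'
from h import *
c=cam('scene');save(c,'near.png',(180,140,320,275),4.4)
E
```

```text
time: 2.5
tcp_pos: [482.9, 9.0, 34.5]
tcp_rot: [0.996, -0.093, 0.001, 0.0]
wrist_force: [1.0, 0.2, 0.8]
finger_gap: -0.0
grip_force: 0.0
```

View pics/near.png

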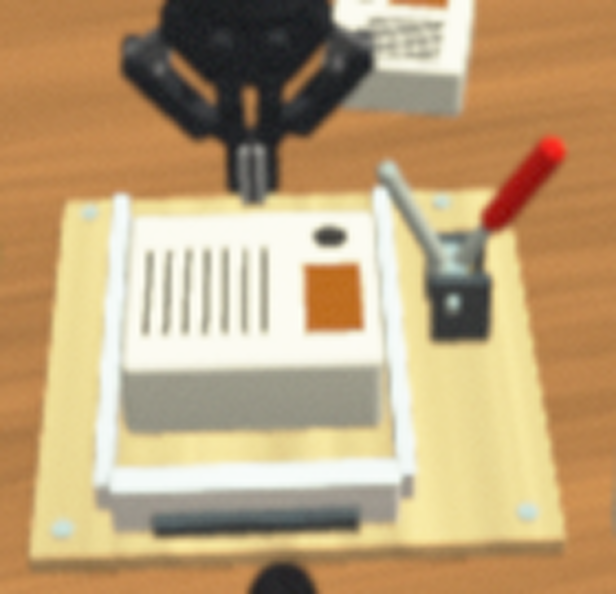

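Fingers are centred behind the shell, at (253,190) against the shell's middle. The knuckles, at (130–370, 50), are wide and could reach the raised bar at (388,170). I'll turn the tool 90° so they lie along the channel.

```bash
python3 - <<'E'
from h import *
print(arm.observe()['q'])
E
python3 -m inch '[{"fingers":0,"linear":[0,0,0],"delta_rot":[0,0,0.15]}]'
python3 - <<'E'
from h import *
print(arm.observe()['q'])
E
```

```text
[ 4.38118696e-01 -2.17178916e-01 -5.15990571e-01  1.22477072e-03
 -1.26925653e+00  9.45829773e-01]
time: 2.65
tcp_pos: [484.0, 9.2, 36.0]
tcp_rot: [1.0, -0.018, 0.002, -0.0]
wrist_force: [0.5, -0.1, 0.7]
finger_gap: -0.0
grip_force: 0.0
[ 4.37694984e-01 -2.17669115e-01 -5.15341222e-01  9.97101486e-04
 -1.26906243e+00  1.09760623e+00]
```

```bash
python3 -m inch '[{"fingers":0,"linear":[0,0,0],"delta_rot":[0,0,-1.72]},{"fingers":0,"linear":[0,0,0],"delta_rot":[0,0,-1.72]},{"fingers":0,"linear":[0,0,0],"delta_rot":[0,0,-1.72]},{"fingers":0,"linear":[0,0,0],"delta_rot":[0,0,-1.72]},{"fingers":0,"linear":[0,0,0],"delta_rot":[0,0,-1.72]},{"fingers":0,"linear":[0,0,0],"delta_rot":[0,0,-1.72]},{"fingers":0,"linear":[0,0,0],"delta_rot":[0,0,-1.72]},{"fingers":0,"linear":[0,0,0],"delta_rot":[0,0,-1.72]},{"fingers":0,"linear":[0,0,0],"delta_rot":[0,0,-1.72]},{"fingers":0,"linear":[0,0,0],"delta_rot":[0,0,-1.72]},{"fingers":0,"linear":[0,0,0],"delta_rot":[0,0,-1.72]},{"fingers":0,"linear":[0,0,0],"delta_rot":[0,0,-1.72]},{"fingers":0,"linear":[0,0,0],"delta_rot":[0,0,-1.72]}]'
```

```text
time: 3.95
tcp_pos: [483.9, 9.1, 35.8]
tcp_rot: [-0.638, 0.77, -0.001, 0.002]
wrist_force: [-0.4, -0.3, 0.6]
finger_gap: -0.2
grip_force: 0.0
```

```bash
python3 -m inch '[{"fingers":0,"linear":[0.01,-0.002,-0.002],"delta_rot":[0,0,0]},{"fingers":0,"linear":[0.015,-0.003,-0.003],"delta_rot":[0,0,0]},{"fingers":0,"linear":[0.02,-0.0038,-0.003],"delta_rot":[0,0,0]},{"fingers":0,"linear":[0.025,-0.0048,-0.003],"delta_rot":[0,0,0]},{"fingers":0,"linear":[0.03,-0.0057,-0.003],"delta_rot":[0,0,0]},{"fingers":0,"linear":[0.035,-0.0067,-0.003],"delta_rot":[0,0,0]},{"fingers":0,"linear":[0.04,-0.0076,-0.003],"delta_rot":[0,0,0]},{"fingers":0,"linear":[0.045,-0.0086,-0.003],"delta_rot":[0,0,0]},{"fingers":0,"linear":[0.05,-0.0095,-0.003],"delta_rot":[0,0,0]},{"fingers":0,"linear":[0.055,-0.0105,-0.003],"delta_rot":[0,0,0]},{"fingers":0,"linear":[0.059,-0.0112,-0.003],"delta_rot":[0,0,0]},{"fingers":0,"linear":[0.059,-0.0112,-0.003],"delta_rot":[0,0,0]}]'
python3 - <<'E'
from h import *
c=cam('scene');save(c,'push1.png',(180,140,320,275),4.4)
E
```

```text
time: 5.15
tcp_pos: [542.2, -2.8, 30.1]
tcp_rot: [-0.638, 0.77, -0.0, 0.0]
wrist_force: [0.1, 0.8, -0.7]
finger_gap: 0.2
grip_force: 0.0
```

View pics/push1.png

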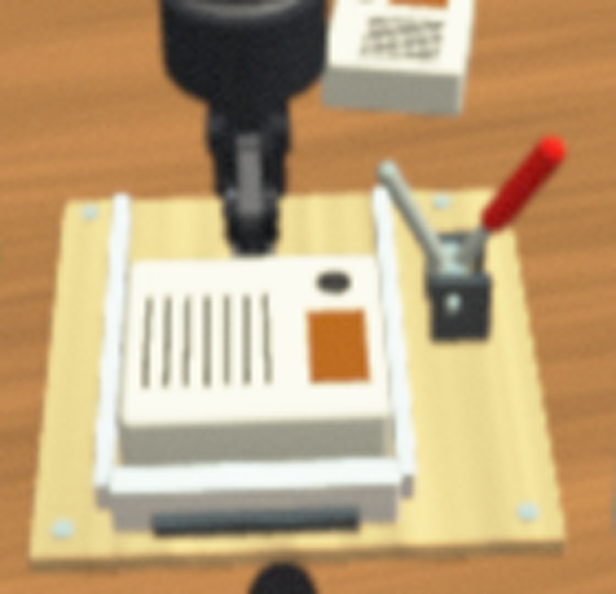

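The shell has moved: its front top edge went from row 365 to 422, with the stop's top at 470 still ahead. I'll push on gently, feeling for the stop.

```bash
python3 -m inch '[{"fingers":0,"linear":[0.003,-0.0006,0],"delta_rot":[0,0,0]},{"fingers":0,"linear":[0.006,-0.0011,0],"delta_rot":[0,0,0]},{"fingers":0,"linear":[0.008,-0.0015,0],"delta_rot":[0,0,0]},{"fingers":0,"linear":[0.010,-0.0019,0],"delta_rot":[0,0,0]},{"fingers":0,"linear":[0.010,-0.0019,0],"delta_rot":[0,0,0]}]'
python3 - <<'E'
from h import *
import pickle
p=pickle.load(open('jig.pkl','rb'));c=cam('scene');cv2.imwrite('/tmp/x.png',c['img'])
# rows of predicted front top edge (shell y 0,z58) for shell x values
J=lambda X:np.array([p[0]+np.cos(p[2])*X[0]-np.sin(p[2])*X[1],p[1]+np.sin(p[2])*X[0]+np.cos(p[2])*X[1],X[2]])
for fx in(80,85,90,95):print(fx,proj(c,J((fx,0,58)))[0].round(1))
u=int(proj(c,J((90,0,58)))[0][0]);print(u,c['img'][225:252,u].sum(1))
E
```

```text
time: 5.7
tcp_pos: [551.8, -4.7, 30.2]
tcp_rot: [-0.638, 0.77, -0.0, 0.0]
wrist_force: [-0.6, -0.3, 0.5]
finger_gap: -0.1
grip_force: 0.2
80 [238.5 232. ]
85 [238.5 233.9]
90 [238.5 235.7]
95 [238.6 237.6]
238 [740 741 741 741 741 742 743 745 744 745 743 740 728 687 565 473 447 444
 441 505 668 737 745 747 742 699 542]
```

```bash
python3 -m inch '[{"fingers":0,"linear":[0.002,-0.0004,0],"delta_rot":[0,0,0]},{"fingers":0,"linear":[0.003,-0.0006,0],"delta_rot":[0,0,0]},{"fingers":0,"linear":[0.003,-0.0006,0],"delta_rot":[0,0,0]}]'
python3 -m inch '[{"fingers":0,"linear":[0.002,-0.0004,0],"delta_rot":[0,0,0]},{"fingers":0,"linear":[0.002,-0.0004,0],"delta_rot":[0,0,0]}]'
python3 -m inch '[{"fingers":0,"linear":[0.001,-0.0002,0],"delta_rot":[0,0,0]},{"fingers":0,"linear":[0.001,-0.0002,0],"delta_rot":[0,0,0]}]'
```

```text
time: 6.05
tcp_pos: [552.4, -4.8, 30.3]
tcp_rot: [-0.638, 0.77, 0.002, -0.002]
wrist_force: [-13.1, 4.7, 7.3]
finger_gap: 0.3
grip_force: 7.0
time: 6.25
tcp_pos: [552.5, -4.7, 30.3]
tcp_rot: [-0.638, 0.77, 0.003, -0.003]
wrist_force: [-23.6, 8.4, 15.1]
finger_gap: -0.3
grip_force: 12.7
time: 6.45
tcp_pos: [552.6, -4.8, 30.3]
tcp_rot: [-0.638, 0.77, 0.004, -0.004]
wrist_force: [-29.1, 10.5, 18.6]
finger_gap: -0.1
grip_force: 15.5
```

```bash
python3 -m inch '[{"fingers":0,"linear":[-0.01,0.0019,0],"delta_rot":[0,0,0]},{"fingers":0,"linear":[-0.03,0.0057,0],"delta_rot":[0,0,0]},{"fingers":0,"linear":[-0.06,0.0115,0],"delta_rot":[0,0,0]},{"fingers":0,"linear":[-0.06,0.0115,0.04],"delta_rot":[0,0,0]},{"fingers":0,"linear":[-0.06,0.0115,0.09],"delta_rot":[0,0,0]},{"fingers":0,"linear":[-0.06,0.0115,0.14],"delta_rot":[0,0,0]},{"fingers":0,"linear":[-0.06,0.0115,0.17],"delta_rot":[0,0,0]},{"fingers":0,"linear":[-0.06,0.0115,0.17],"delta_rot":[0,0,0]},{"fingers":0,"linear":[-0.06,0.0115,0.17],"delta_rot":[0,0,0]}]'
```

```text
time: 7.35
tcp_pos: [497.9, 5.9, 200.9]
tcp_rot: [-0.638, 0.77, -0.0, 0.001]
wrist_force: [-0.6, -0.2, -0.8]
finger_gap: -0.2
grip_force: 0.0
```

```bash
python3 -m inch '[{"fingers":0,"linear":[0.091,0.171,0],"delta_rot":[0,0,0]},{"fingers":0,"linear":[0.091,0.171,0],"delta_rot":[0,0,0]},{"fingers":0,"linear":[0.091,0.171,0],"delta_rot":[0,0,0]},{"fingers":0,"linear":[0.091,0.171,0],"delta_rot":[0,0,0]},{"fingers":0,"linear":[0.091,0.171,0],"delta_rot":[0,0,0]},{"fingers":0,"linear":[0.091,0.171,0],"delta_rot":[0,0,0]},{"fingers":0,"linear":[0.091,0.171,0],"delta_rot":[0,0,0]}]'
python3 - <<'E'
from h import *
import pickle
T=pickle.load(open('top0.pkl','rb'));print('jar cap',atz(T,(307/1.5,209/1.5),90))
c=cam('scene');save(c,'home.png',(160,120,360,275),3.8)
E
```

```text
time: 8.05
tcp_pos: [588.1, 176.0, 199.5]
tcp_rot: [-0.638, 0.77, 0.0, -0.001]
wrist_force: [0.0, -0.7, 0.8]
finger_gap: -0.0
grip_force: 0.0
jar cap [718.41262034 156.9496149   90.        ]
```

View pics/home.png

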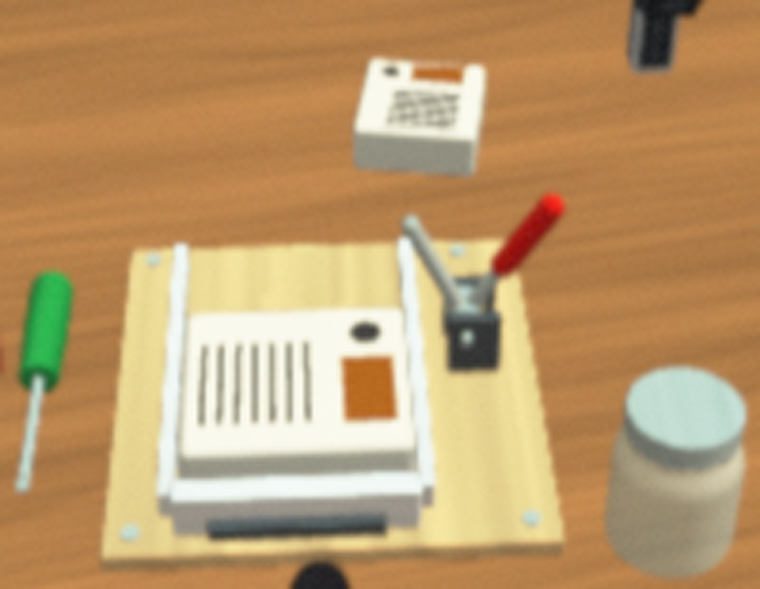

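The shell sits square and flat against the stop (front edge at row 455, no gap). The latch is still open with its tip at (553,204), and the jar at (675,460) is clear of the approach. Next: descend outside the handle.

```bash
python3 -m inch '[{"fingers":0,"linear":[0,0,-0.04],"delta_rot":[0,0,0]},{"fingers":0,"linear":[0,0,-0.08],"delta_rot":[0,0,0]},{"fingers":0,"linear":[0,0,-0.1025],"delta_rot":[0,0,0]},{"fingers":0,"linear":[0,0,-0.1025],"delta_rot":[0,0,0]},{"fingers":0,"linear":[-0.002,-0.01,-0.1025],"delta_rot":[0,0,0]},{"fingers":0,"linear":[-0.0037,-0.0196,-0.1025],"delta_rot":[0,0,0]},{"fingers":0,"linear":[-0.0037,-0.0196,-0.1025],"delta_rot":[0,0,0]}]'
python3 - <<'E'
from h import *
import pickle
p=pickle.load(open('jig.pkl','rb'));w=arm.observe()['tcp_pos'];d=w[:2]-p[:2];c,s=np.cos(p[2]),np.sin(p[2]);print(c*d[0]+s*d[1],-s*d[0]+c*d[1],w[2])
E
```

```text
time: 8.8
tcp_pos: [585.6, 155.9, 100.3]
tcp_rot: [-0.637, 0.77, -0.0, 0.002]
wrist_force: [-0.5, 0.2, 0.7]
finger_gap: -0.2
grip_force: 0.0
-26.271111300852677 163.9751800643641 100.31581354843009
```

```bash
python3 -m inch '[{"fingers":0,"linear":[-0.0012,-0.0064,0],"delta_rot":[0,0,0]},{"fingers":0,"linear":[-0.0022,-0.0115,0.003],"delta_rot":[0,0,0]},{"fingers":0,"linear":[-0.0032,-0.0167,0.0055],"delta_rot":[0,0,0]},{"fingers":0,"linear":[-0.0042,-0.022,0.008],"delta_rot":[0,0,0]},{"fingers":0,"linear":[-0.0052,-0.0275,0.0097],"delta_rot":[0,0,0]},{"fingers":0,"linear":[-0.0064,-0.0334,0.011],"delta_rot":[0,0,0]},{"fingers":0,"linear":[-0.0075,-0.0393,0.0122],"delta_rot":[0,0,0]},{"fingers":0,"linear":[-0.0086,-0.045,0.013],"delta_rot":[0,0,0]},{"fingers":0,"linear":[-0.0096,-0.0506,0.013],"delta_rot":[0,0,0]},{"fingers":0,"linear":[-0.0107,-0.0562,0.0125],"delta_rot":[0,0,0]},{"fingers":0,"linear":[-0.0118,-0.0619,0.012],"delta_rot":[0,0,0]},{"fingers":0,"linear":[-0.0133,-0.0697,0.011],"delta_rot":[0,0,0]},{"fingers":0,"linear":[-0.0133,-0.0697,0.011],"delta_rot":[0,0,0]},{"fingers":0,"linear":[-0.0133,-0.0697,0.011],"delta_rot":[0,0,0]}]'
python3 - <<'E'
from h import *
c=cam('scene');save(c,'latch.png',(160,120,360,275),3.8)
E
```

```text
time: 10.2
tcp_pos: [571.4, 87.1, 108.7]
tcp_rot: [-0.638, 0.77, 0.0, -0.0]
wrist_force: [0.4, 0.8, 0.6]
finger_gap: 0.1
grip_force: 0.0
```

View pics/latch.png

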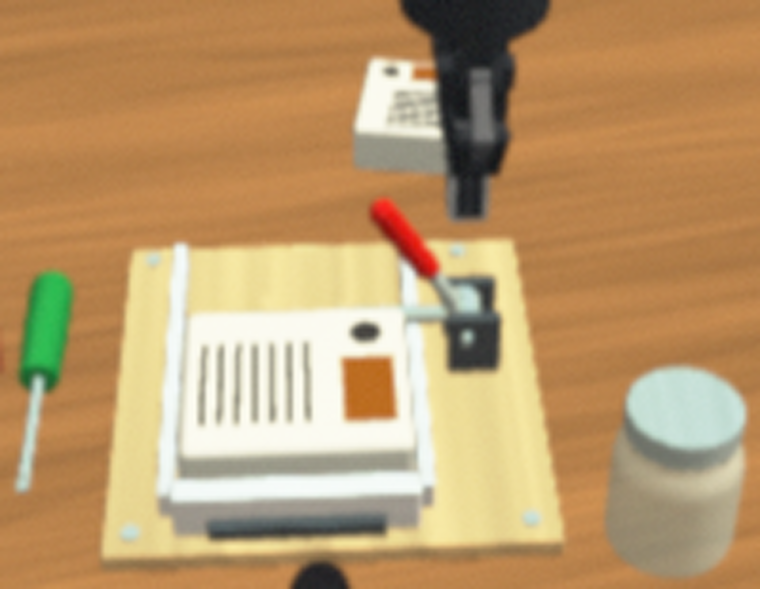

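The lever has snapped over: handle tip at (382,208), and the bar lies level at (425,314), disappearing behind the shell. Now retreat clear and hand in.

```bash
python3 -m inch '[{"fingers":0,"linear":[0.003,0.015,0.02],"delta_rot":[0,0,0]},{"fingers":0,"linear":[0.006,0.03,0.06],"delta_rot":[0,0,0]},{"fingers":0,"linear":[0.006,0.03,0.1],"delta_rot":[0,0,0]},{"fingers":0,"linear":[0.006,0.03,0.1],"delta_rot":[0,0,0]},{"fingers":0,"linear":[0.006,0.03,0.1],"delta_rot":[0,0,0]},{"fingers":0,"linear":[0.006,0.03,0.1],"delta_rot":[0,0,0]}]' && python3 -c "
from station import job_done
print(job_done())"
```

```text
time: 10.85
tcp_pos: [577.0, 117.5, 207.5]
tcp_rot: [-0.638, 0.77, 0.0, -0.001]
wrist_force: [-0.2, 0.6, 0.2]
finger_gap: -0.0
grip_force: 0.0
the job is handed in; nothing more can be done
None
```

I pushed the shell home against the end stop and snapped the latch over behind it, then backed the arm clear and handed the job in at about 11 s; no verdict was returned, but the last picture, taken before backing off, shows the bar level behind the shell.

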